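Clear the draining tray after the wash

ROBOT

A 6-joint arm with a two-finger parallel gripper is mounted at the origin on the work surface. World frame = base frame: x ahead of the robot, y to its left, z up, the work surface at z = 0. Lengths are in m, angles in degrees, forces in N, time in s.
With the tool pointing down it reaches from about 0.25 to 0.8 m from the base axis. Payload 3.9 kg.
Tool frame: the origin (TCP) lies between the finger pads; the fingertips stand 22 mm ahead of it and the grasp point (between the pads) lies 3 mm ahead of it; z points along the fingers, y is the line along which they close (so a half turn about z gives the same grasp; the last joint's range is limited). The gripper opens to 85 mm and grips with 20 to 120 N. Pads are 22 mm wide; open, the fingers measure 114 mm over their backs; the gripper's body (76 mm by 85 mm) begins 54 mm behind the grasp point. The pads swing forward as they close: fully open they stand 13 mm farther back than shut.
Start: joints at [72.88, 14.897, -7.913, 67.191, 0, 90], TCP at [0.155, 0.502, 0.253] pointing down, gripper open.
Joint ranges: [-159.42, 159.42], [-47.68, 98.78], [-73.54, 78.23], [-108.79, 121.32], [-90, 84.71], [-180, 180]. Speed limits (degrees/s): [147.25, 147.25, 180, 180, 180, 180].

INTERFACE

Orientations are given as [roll, pitch, yaw] about the fixed x, y, z axes, in that order (R = Rz(yaw) Ry(pitch) Rx(roll)).
In Python, from plant import sensors, grab_frame, bot, search_frame, outline_of, tip_of gives the robot as it stands.
- The arm moves only by the shell command python3 -m handwheel 'ROWS' [OPENING] [FORCE]. ROWS is a JSON list that holds a single list of rows (three levels of brackets), with 1 to 12 rows, each of 6 numbers: dx, dy, dz in fractions of the full range, 1 being 0.75 m, then a rotation vector rx, ry, rz in normalised numbers (1 is 180 degrees); each row is the pose to reach, as a shift and turn from the pose commanded when the command began, along the tool's axes at that moment; what a row does not reach only later rows make up. A row lasts 1/12 s, in which the tool goes at most 0.0417 m and 7.16 degrees, less where a joint would pass 70% of its speed; a pose out of reach is approached as far as the arm can. OPENING is the finger opening in m, set as the command begins (- or left out keeps the last). The fingers move at their own pace and stop on an object; FORCE is the grip in N (left out, the last holds). Time passes only in rows, so rows that do not move let the fingers close. It prints the time, the measured TCP pose, the force, the opening and the grip force at its end. Shift and turn numbers lie between -1 and 1, and a call with a number outside is refused. Input that does not fit is refused with a message, and nothing moves.
- sensors.sense(): the state, without advancing time (a new reading comes with each control period).
- grab_frame(name): name is "scene" or "top" or "wrist"; returns a dict with "color" (420x560x3 uint8, red, green, blue), "range_z" (420x560 float32, m along the optical axis (not along the pixel's ray), 0 where there is no reading), "fov_y" (degrees; the focal length in pixels is half the picture's height over the tangent of half this angle, whatever the lens; pixels are square), "cx", "cy" (the principal point, pixels), "view" (4x4, takes a point from world to camera coordinates). Camera axes: x right, y down, z forward; pixel columns grow to the right and rows downward; lengths in m; the calibration is good to about 2 mm. A picture is of the moment at which its call begins.
- bot.job_done(): hands the job in; it is judged then, once.
Trained networks look in a picture, given as the dict that the camera call returned (one of the last four; its "shot" number tells which), for a name from the list of things; names that differ only in an ending like _2 or _b are one class to them, and where a whole thing is asked for, a point or a joint stands for the part that bears it (a point fixed in the world has none). Each returns a list of dicts, best first, with "p" (0 to 1); they miss things now and then, are a little off and sometimes report something else, mostly with a low value. They report only what shows in the picture. A call takes as long as a camera call.
- search_frame(name, picture): "position" ([x, y, z] in m, in world coordinates, good to about 4 mm: the middle of the surface that is visible of it).
- outline_of(name, picture): "mask" (420x560 bool, what is visible of it).
- tip_of(name, picture): "position" ([x, y, z] in m, in world coordinates, good to about 4 mm: a listed point, or the origin of a listed thing).
The state is a dict: "time_s": time; "qpos": joint angles; "qvel": joint speeds; "effort": joint torques, N m; "tool_pos": TCP position; "ee_rot": TCP orientation; "force": force on the tool from outside, world axes, zero at the start; "ft_torque": the same for the moment, N m; "gripper_width": finger opening in m; "gripper_force": force on a finger pad.
Only numpy, scipy, OpenCV 4.12 (cv2) and the standard library are available. Lean on these libraries where they do the work, as an engineer would, in place of code of your own. Each camera call takes 0.05 s, during which the arm holds its last target. There are 200 camera calls.

TASK

Clear the draining tray. Put each rinsed dosing cap back on its own bottle, fully down over the spout: the large cap on the jug, the medium one on the round bottle, the small one on the square bottle; and set the two dryer balls in the cups of their wooden stand, one in each.

Things in the scene. Friction and masses are not known exactly. Their poses are not given: they have to be found in the camera images.
- cap_large: Large blue plastic dosing cap: a cup standing mouth down, flat closed top; outside 63 mm across at the rim and 60 mm at the top, 50 mm high, inside 57 mm across at the mouth, wall and top 3 mm. Origin: centre of its rim (underside), z up. Starts on the tray floor, bottom of the stack. Belongs on bottle_jug, mouth down over the spout, rim on the collar; not screwed.
- cap_medium: Medium blue plastic dosing cap: a cup standing mouth down, flat closed top; outside 51 mm across at the rim and 48 mm at the top, 46 mm high, inside 45 mm across at the mouth, wall and top 3 mm. Origin: centre of its rim (underside), z up. Starts loose on the flat top of cap_large. Belongs on bottle_round, mouth down over the spout, rim on the collar; not screwed.
- cap_small: Small blue plastic dosing cap: a cup standing mouth down, flat closed top; outside 40 mm across at the rim and 37 mm at the top, 42 mm high, inside 34 mm across at the mouth, wall and top 3 mm. Origin: centre of its rim (underside), z up. Starts loose on the flat top of cap_medium. Belongs on bottle_square, mouth down over the spout, rim on the collar; not screwed.
- ball_a_center (a point): Centre of a grey felt dryer ball, 58 mm across, about 45 g, firm; at the start it lies on the tray's floor and rolls if pushed. The two balls are alike and either may go in either cup.
- ball_b_center (a point): Centre of the other grey felt dryer ball, 58 mm across, like ball_a.
- bottle_jug: Widest bottle: a jug, loop handle on its +y side (below 150 mm), white plastic, paper label, heavy, stays put. Origin on the worktop under its neck's axis, z up. The cap's rim rests on a flat collar 74 mm across, 172 mm up; above it the neck is 46 mm across for 18 mm, then a spout narrows to 18 mm across at its tip, 208 mm up. Body from its axis: 45 mm to -y, 86 to +y, 43 either way in x.
- bottle_round: Round bottle, 80 mm across, white plastic, paper label, heavy, stays put. Origin on the worktop under its neck's axis, z up. The cap's rim rests on a flat collar 60 mm across, 157 mm up; above it the neck is 35 mm across for 18 mm, then a spout narrows to 18 mm across at its tip, 193 mm up.
- bottle_square: Slimmest bottle, square, 60 by 60 mm, white plastic, paper label, heavy, stays put. Origin on the worktop under its neck's axis, z up. The cap's rim rests on a flat collar 48 mm across, 142 mm up; above it the neck is 24 mm across for 18 mm, then a spout narrows to 18 mm across at its tip, 178 mm up.
- ball_stand: Light wooden block, 180 mm long (its x) by 85 mm (its y) by 30 mm high, fixed. Origin at the centre of its underside. In its top are two round cups, 45 mm across and 20 mm deep, with centres at x = -45 and x = +45 mm, y = 0. A ball sits on a cup's edge, its centre then about 48 mm above the worktop, and settles there by itself when let go a few mm off.
- tray: White draining tray, 340 mm long (its x) by 150 mm (its y), fixed. Origin at the centre of its underside; its floor is 4 mm above the worktop, its rim 13 mm above the worktop and 4 mm thick. The stack of caps and the two balls stand in a row along its x, about 110 mm apart, one near the middle and one near each end.

How it is judged:
By the outcome, as a careful person would: the job done as asked, in the order asked, and still so for the second after the job is handed in, with the robot touching nothing.
It also fails if it takes over 136 s, if anything falls off the work surface, if the arm or the gripper's body presses on something with over 40 N, if the wrist force passes 120 N, or if a joint passes its speed limit or range.

## Working session

There is one attempt and no reset: what is moved stays moved. The work goes in short steps, Python scripts to look and compute and a shell command to move; the robot and the scene stay as the last step left them, time stands still between calls to the robot, and variables do not carry over. Pictures are saved under pics/ and viewed, at most 14 in all, crops included, and the job is handed in when it is done.

```bash
ls; mkdir -p pics; cat > h.py <<'E'
import numpy as np, cv2
from plant import sensors, grab_frame, bot, search_frame, outline_of, tip_of
def cloud(f):
    H,W=f["range_z"].shape; fl=H/2/np.tan(np.radians(f["fov_y"]/2))
    u,v=np.meshgrid(np.arange(W),np.arange(H)); z=f["range_z"]
    p=np.stack([(u-f["cx"])*z/fl,(v-f["cy"])*z/fl,z],-1)
    T=np.linalg.inv(f["view"]); return p@T[:3,:3].T+T[:3,3]
def save(f,n): cv2.imwrite("pics/"+n+".png",f["color"][...,::-1])
E
python3 - <<'E'
from h import *
print(sensors.sense())
a=grab_frame("scene");b=grab_frame("top")
cv2.imwrite("pics/a.png",np.hstack([cv2.resize(x["color"],(400,300))[...,::-1] for x in(a,b)]))
save(b,"b")
names="cap_large cap_medium cap_small ball_a_center bottle_jug bottle_round bottle_square ball_stand tray".split()
for f in (a,b):
  for n in names:
    print(n,[(np.round(d["position"],3).tolist(),round(d["p"],2)) for d in tip_of(n,f)[:3]],[(np.round(d["position"],3).tolist(),round(d["p"],2)) for d in search_frame(n,f)[:3]])
E
```

```text
pics
{'time_s': 0.0, 'qpos': array([ 7.28807912e+01,  1.49360175e+01, -7.98623809e+00,  6.71899133e+01,
       -1.30517544e-03,  8.99988862e+01]), 'qvel': array([-0.04697984,  0.03411595, -0.03098899,  0.01714642,  0.00221571,
       -0.02760044]), 'effort': array([-7.14646849e-04, -4.05681360e+01,  2.53921974e+01,  1.88988342e-02,
       -1.13908679e-04,  7.82112892e-06]), 'tool_pos': array([0.15435753, 0.50112603, 0.25245909]), 'ee_rot': array([-1.79887831e+02,  1.30299249e-03,  1.62881907e+02]), 'force': array([ 0.91210484, -1.20270267,  1.02873131]), 'ft_torque': array([-0.05045087,  0.01690377, -0.05437135]), 'gripper_force': 0.0, 'gripper_width': 0.08556580004284335}
cap_large [([0.453, -0.047, 0.002], 0.72), ([0.56, -0.045, -0.0], 0.34)] [([0.48, -0.052, 0.034], 0.89)]
cap_medium [([0.451, -0.049, 0.053], 0.69)] []
cap_small [([0.453, -0.043, 0.103], 0.8)] [([0.466, -0.046, 0.131], 0.51), ([0.479, -0.053, 0.033], 0.39), ([0.634, 0.219, 0.094], 0.36)]
ball_a_center [([0.671, -0.046, 0.034], 0.82)] [([0.685, -0.051, 0.051], 0.9)]
bottle_jug [] [([0.554, 0.399, 0.106], 0.61)]
bot
[... 476 characters left out ...]
6, -0.036, 0.097], 0.69), ([0.449, -0.049, 0.14], 0.61)]
ball_a_center [([0.673, -0.044, 0.035], 0.9)] [([0.664, -0.045, 0.054], 0.7), ([0.558, -0.049, 0.007], 0.48)]
bottle_jug [([0.519, 0.409, -0.008], 0.8), ([0.671, -0.047, 0.034], 0.25)] [([0.514, 0.396, 0.148], 0.62)]
bottle_round [([0.436, 0.214, 0.004], 0.78), ([0.452, -0.051, 0.054], 0.7)] [([0.436, 0.206, 0.156], 0.86)]
bottle_square [([0.612, 0.235, 0.001], 0.78), ([0.449, -0.05, 0.098], 0.56)] [([0.603, 0.222, 0.118], 0.71)]
ball_stand [([0.512, -0.261, 0.003], 0.59), ([0.612, 0.233, -0.001], 0.27)] [([0.509, -0.262, 0.032], 0.8)]
tray [([0.563, -0.05, 0.004], 0.58)] [([0.559, -0.048, 0.007], 0.81), ([0.453, -0.031, 0.054], 0.61)]
```

View pics/a.png

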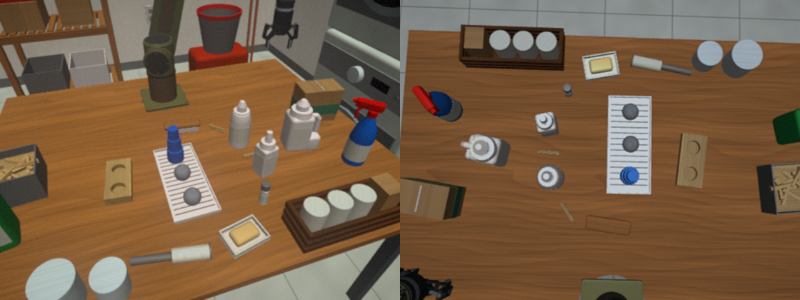

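View pics/b.png

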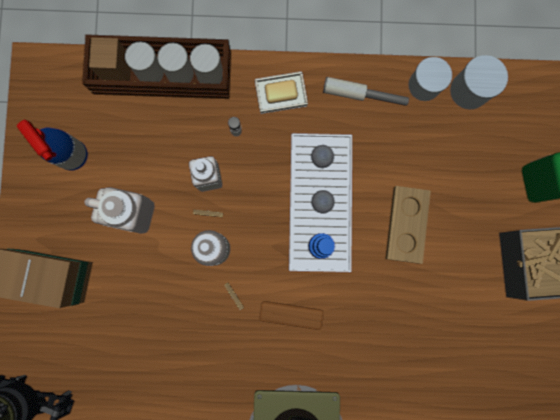

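```bash
python3 - <<'E'
from h import *
fs=[grab_frame("top"),grab_frame("scene")]
for nm,f in zip(("top","scene"),fs):
  P=cloud(f).reshape(-1,3); ok=f["range_z"].ravel()>0; P=P[ok]
  T=np.linalg.inv(f["view"]); print(nm,"cam",T[:3,3].round(3), T[:3,2].round(2))
  def near(c,r,zl,zh):
    m=(np.hypot(P[:,0]-c[0],P[:,1]-c[1])<r)&(P[:,2]>zl)&(P[:,2]<zh); q=P[m]
    if len(q)<5: return print("  ",c,zl,len(q))
    (cx,cy),rr=cv2.minEnclosingCircle(q[:,:2].astype(np.float32))
    print("  ",c,(zl,zh),len(q),"mean",q.mean(0).round(4),"mec",round(cx,4),round(cy,4),round(rr,4),"zmed",np.median(q[:,2]).round(4))
  near((.451,-.048),.05,.136,.16); near((.451,-.048),.06,.094,.106);near((.451,-.048),.06,.05,.058)
  for c,h in (((.519,.409),.172),((.436,.214),.157),((.612,.235),.142)):
    near(c,.05,h-.005,h+.005); near(c,.05,h+.03,h+.045)
  def sphere(c):
    m=(np.linalg.norm(P[:,:2]-c,axis=1)<.04)&(P[:,2]>.025)&(P[:,2]<.075);q=P[m]
    if len(q)<10:return
    A=np.c_[2*q,np.ones(len(q))];s=np.linalg.lstsq(A,(q**2).sum(1),rcond=None)[0]
    print("  sph",s[:3].round(4),np.sqrt(s[3]+(s[:3]**2).sum()).round(4),"ztop",q[:,2].max())
  sphere((.671,-.046)); sphere((.561,-.047))
  m=(abs(P[:,0]-.51)<.12)&(abs(P[:,1]+.26)<.12)&(P[:,2]>.026)&(P[:,2]<.034)
  if m.sum()>20: print("  stand",m.sum(),cv2.minAreaRect(P[m][:,:2].astype(np.float32)))
  m=(abs(P[:,0]-.56)<.2)&(abs(P[:,1]+.05)<.11)&(P[:,2]>.0095)&(P[:,2]<.017)
  if m.sum()>20: print("  tray",m.sum(),cv2.minAreaRect(P[m][:,:2].astype(np.float32)))
E
```

```text
top cam [0.414 0.073 1.293] [ 0.09 -0.01 -1.  ]
   (0.451, -0.048) (0.136, 0.16) 219 mean [ 0.4493 -0.0488  0.1414] mec 0.4492 -0.049 0.0185 zmed 0.1412
   (0.451, -0.048) (0.094, 0.106) 85 mean [ 0.4531 -0.0402  0.0989] mec 0.4507 -0.0487 0.024 zmed 0.0991
   (0.451, -0.048) (0.05, 0.058) 97 mean [ 0.4568 -0.0379  0.0536] mec 0.4527 -0.0482 0.03 zmed 0.0536
   (0.519, 0.409) (0.16699999999999998, 0.177) 492 mean [0.5164 0.406  0.1712] mec 0.5179 0.4101 0.0375 zmed 0.1711
   (0.519, 0.409) (0.20199999999999999, 0.21699999999999997) 126 mean [0.5181 0.4097 0.2058] mec 0.517 0.4099 0.0151 zmed 0.2059
   (0.436, 0.214) (0.152, 0.162) 343 mean [0.438  0.211  0.1562] mec 0.4383 0.2125 0.0301 zmed 0.1561
   (0.436, 0.214) (0.187, 0.202) 95 mean [0.4381 0.2122 0.1915] mec 0.4382 0.2128 0.0123 zmed 0.1918
   (0.612, 0.235) (0.13699999999999998, 0.147) 239 mean [0.6101 0.2307 0.1411] mec 0.6116 0.2321 0.0246 zmed 0.141
   (0.612, 0.235) (0.172, 0.187) 65 mean [0.6116 0.2318 0.1768] mec 0.6115 0.2324 0.0101 zmed 0.1771
  sph [ 0.6712 -0.0455  0.0349] 0.0271 ztop 0.06492490222313418
  sph [ 0.5
[... 992 characters left out ...]
 0.0306 zmed 0.1568
   (0.436, 0.214) (0.187, 0.202) 46 mean [0.4423 0.2117 0.1914] mec 0.4415 0.2129 0.0122 zmed 0.192
   (0.612, 0.235) (0.13699999999999998, 0.147) 160 mean [0.6214 0.2273 0.1413] mec 0.6148 0.2314 0.0244 zmed 0.1415
   (0.612, 0.235) (0.172, 0.187) 50 mean [0.6161 0.2308 0.1765] mec 0.6146 0.2324 0.0104 zmed 0.177
  sph [ 0.6724 -0.0456  0.0337] 0.028 ztop 0.0640126544778089
  sph [ 0.5614 -0.0491  0.0339] 0.0278 ztop 0.0633833751907924
  stand 1596 ((0.5120855569839478, -0.260455846786499), (0.08585083484649658, 0.18406759202480316), 83.98847198486328)
  tray 648 ((0.5632752180099487, -0.046115465462207794), (0.34281662106513977, 0.1506415605545044), 0.49481648206710815)
```

The manual's scale: shifts go in shares of 0.75 m and turns go in shares of 180 degrees. Converting my numbers, -0.35 m / 0.75 = -0.4667, -0.32 m / 0.75 = -0.4267, -17.1 degrees / 180 = -0.095.

```bash
cat >> h.py <<'E'
from scipy.spatial.transform import Rotation as R
def to(x,y,z,yaw=180):
    s=sensors.sense(); A=R.from_euler("xyz",s["ee_rot"],degrees=True); B=R.from_euler("xyz",[180,0,yaw],degrees=True)
    print("delta",A.inv().apply(np.array([x,y,z])-s["tool_pos"]).round(4),(A.inv()*B).as_rotvec(degrees=True).round(2), "F",s["force"].round(1),"w",s["gripper_width"],"t",s["time_s"])
E
python3 -m handwheel '[[[-0.0333, -0.0333, 0, 0, 0, -0.0111], [-0.0667, -0.0667, 0, 0, 0, -0.0222], [-0.1067, -0.1067, 0, 0, 0, -0.0333], [-0.1467, -0.1467, 0, 0, 0, -0.0444], [-0.1867, -0.1867, 0, 0, 0, -0.0556], [-0.2267, -0.2267, 0, 0, 0, -0.0667], [-0.2667, -0.2667, 0, 0, 0, -0.0778], [-0.3067, -0.3067, 0, 0, 0, -0.0889], [-0.3467, -0.3467, 0, 0, 0, -0.095], [-0.3867, -0.3867, 0, 0, 0, -0.095], [-0.4267, -0.4267, 0, 0, 0, -0.095], [-0.4667, -0.4667, 0, 0, 0, -0.095]]]'
python3 -c "
from h import *
to(.4505,-.049,.22)"
```

```text
time_s: 3.0
tool_pos: [0.383, 0.0689, 0.2537]
ee_rot: [180.0, 0.1, 180.0]
force: [1.3, 1.4, 0.7]
gripper_width: 0.0855
gripper_force: 0.0
delta [-0.0675 -0.1179  0.0337] [ 0.02  0.07 -0.02] F [1.3 1.4 0.7] w 0.08549326790445994 t 3.0
```

Converted, -0.118 m / 0.75 = -0.1573, -0.11 m / 0.75 = -0.1467.

```bash
python3 -m handwheel '[[[-0.0267, -0.04, 0, 0, 0, 0], [-0.0533, -0.08, 0, 0, 0, 0], [-0.0733, -0.12, 0.0133, 0, 0, 0], [-0.0867, -0.1467, 0.0267, 0, 0, 0], [-0.09, -0.1573, 0.044, 0, 0, 0], [-0.09, -0.1573, 0.044, 0, 0, 0]]]'
python3 - <<'E'
from h import *
to(.4505,-.049,.130)
f=grab_frame("wrist"); save(f,"w1"); P=cloud(f).reshape(-1,3)[f["range_z"].ravel()>0]
for zl,zh in((.136,.15),(.096,.105),(.05,.058)):
    q=P[(np.hypot(P[:,0]-.4505,P[:,1]+.049)<.045)&(P[:,2]>zl)&(P[:,2]<zh)]
    if len(q)>5: print(len(q),q.mean(0).round(4),cv2.minEnclosingCircle(q[:,:2].astype(np.float32)))
E
```

```text
time_s: 3.5
tool_pos: [0.4494, -0.0489, 0.2183]
ee_rot: [-180.0, -0.2, 179.8]
force: [-0.4, -0.2, 0.3]
gripper_width: 0.0852
gripper_force: 0.0
delta [-0.0014 -0.0001  0.0882] [-0.01 -0.19 -0.22] F [-0.4 -0.2  0.3] w 0.08523046756519193 t 3.5
2028 [ 0.4458 -0.0482  0.1404] ((0.4468027353286743, -0.0482514426112175), 0.018666153773665428)
413 [ 0.4345 -0.0461  0.0989] ((0.4481753706932068, -0.04764766991138458), 0.023774687200784683)
374 [ 0.4328 -0.0448  0.0526] ((0.4498973786830902, -0.046990856528282166), 0.02993006631731987)
```

View pics/w1.png

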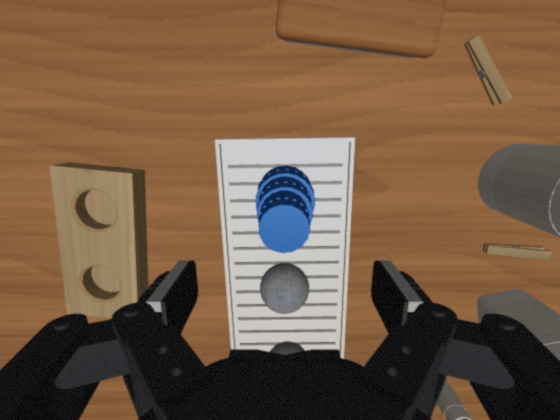

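Converted, 0.088 m / 0.75 = 0.1173, 0.08 m / 0.75 = 0.1067.

```bash
python3 -m handwheel '[[[0, 0, 0.0267, 0, 0, 0], [0, 0, 0.06, 0, 0, 0], [0, 0, 0.0867, 0, 0, 0], [0, 0, 0.1067, 0, 0, 0], [0, 0, 0.1173, 0, 0, 0], [0, 0, 0.1173, 0, 0, 0]]]'
python3 -m handwheel '[[[0, 0, 0, 0, 0, 0], [0, 0, 0, 0, 0, 0], [0, 0, 0, 0, 0, 0], [0, 0, 0, 0, 0, 0], [0, 0, 0, 0, 0, 0], [0, 0, 0, 0, 0, 0], [0, 0, 0, 0, 0, 0], [0, 0, 0, 0, 0, 0]]]' 0.02 25
python3 - <<'E'
from h import *
to(.449,-.049,.130)
f=grab_frame("wrist"); save(f,"w2")
E
```

```text
time_s: 4.05
tool_pos: [0.4486, -0.0461, 0.1315]
ee_rot: [180.0, -0.2, -179.9]
force: [0.0, 0.3, -0.3]
gripper_width: 0.0853
gripper_force: 0.0
time_s: 4.72
tool_pos: [0.4509, -0.0475, 0.1334]
ee_rot: [-180.0, 0.1, 180.0]
force: [-0.8, -0.9, 5.6]
gripper_width: 0.0378
gripper_force: 24.9
delta [ 0.0019 -0.0015  0.0034] [-0.04  0.14 -0.04] F [-0.8 -0.9  5.6] w 0.037822953260829205 t 4.7167
```

View pics/w2.png

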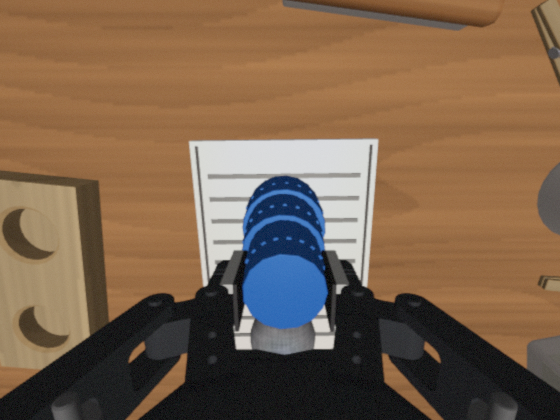

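Converted, -0.14 m / 0.75 = -0.1867, -0.135 m / 0.75 = -0.18.

```bash
python3 -m handwheel '[[[0, 0, -0.0067, 0, 0, 0], [0, 0, -0.02, 0, 0, 0], [0, 0, -0.0467, 0, 0, 0], [0, 0, -0.0867, 0, 0, 0], [0, 0, -0.1267, 0, 0, 0], [0, 0, -0.16, 0, 0, 0], [0, 0, -0.18, 0, 0, 0], [0, 0, -0.1867, 0, 0, 0], [0, 0, -0.1867, 0, 0, 0]]]'
python3 -c "
from h import *
to(.613,.2322,.26)"
```

```text
time_s: 5.52
tool_pos: [0.4506, -0.0471, 0.2735]
ee_rot: [-180.0, 0.1, 180.0]
force: [-0.5, -0.4, 0.0]
gripper_width: 0.0381
gripper_force: 25.1
delta [-0.1622  0.2794  0.0139] [-0.    0.15 -0.03] F [-0.5 -0.4  0. ] w 0.03805478313547451 t 5.5167
```

Converted, 0.279 m / 0.75 = 0.372, 0.267 m / 0.75 = 0.356.

```bash
python3 -m handwheel '[[[-0.0107, 0.0187, 0, 0, 0, 0], [-0.0307, 0.0533, 0, 0, 0, 0], [-0.0533, 0.0933, 0, 0, 0, 0], [-0.0773, 0.1333, 0, 0, 0, 0], [-0.1, 0.1733, 0, 0, 0, 0], [-0.124, 0.2133, 0, 0, 0, 0], [-0.1467, 0.2533, 0, 0, 0, 0], [-0.1707, 0.2933, 0, 0, 0, 0], [-0.1893, 0.3267, 0.0067, 0, 0, 0], [-0.2067, 0.356, 0.0133, 0, 0, 0], [-0.216, 0.372, 0.0173, 0, 0, 0], [-0.216, 0.372, 0.0173, 0, 0, 0]]]'
python3 - <<'E'
from h import *
to(.613,.2322,.178)
fs=[grab_frame("top"),grab_frame("scene"),grab_frame("wrist")]
for f in fs:
  P=cloud(f); m=(f["range_z"]>0)
  c=f["color"].astype(int); blue=m&(c[...,2]>c[...,0]+50)&(c[...,2]>c[...,1]+20)
  q=P[blue]; q=q[(np.hypot(q[:,0]-.613,q[:,1]-.232)<.06)&(q[:,2]>.2)]
  if len(q)>5:
    t=q[q[:,2]>q[:,2].max()-.006]; print(len(q),q[:,2].min(),q[:,2].max(),"rim/top", cv2.minEnclosingCircle(t[:,:2].astype(np.float32)), q.mean(0).round(4))
cv2.imwrite("pics/c.png",np.hstack([cv2.resize(x["color"],(400,300))[...,::-1] for x in fs[1:]]))
E
```

```text
time_s: 6.52
tool_pos: [0.612, 0.2343, 0.2551]
ee_rot: [-180.0, -0.3, -179.9]
force: [-0.6, 0.8, 0.2]
gripper_width: 0.0377
gripper_force: 25.2
delta [-0.0014 -0.0021  0.0771] [-0.04 -0.26  0.14] F [-0.6  0.8  0.2] w 0.037674930080745114 t 6.5167
287 0.22628968061913457 0.2859705644291741 rim/top ((0.6248264312744141, 0.211188405752182), 0.0015298922080546618) [0.6218 0.2296 0.2533]
7252 0.22414811377124236 0.2659623786100618 rim/top ((0.6068680286407471, 0.23230931162834167), 0.019024977460503578) [0.6014 0.2324 0.2587]
```

View pics/c.png

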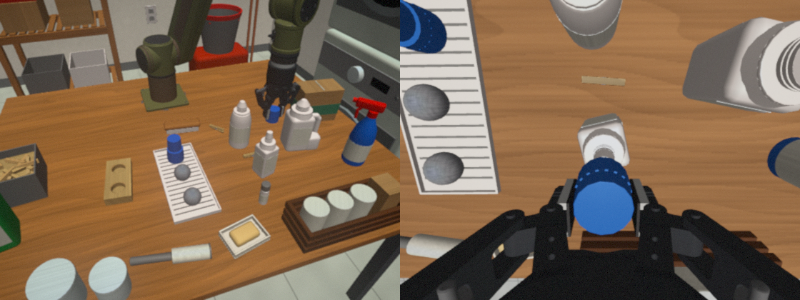

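```bash
python3 -m handwheel '[[[-0.0027, -0.0013, 0.0133, 0, 0, 0], [-0.0027, -0.0013, 0.04, 0, 0, 0], [-0.0027, -0.0013, 0.06, 0, 0, 0], [-0.0027, -0.0013, 0.0733, 0, 0, 0], [-0.0027, -0.0013, 0.084, 0, 0, 0], [-0.0027, -0.0013, 0.0933, 0, 0, 0], [-0.0027, -0.0013, 0.1013, 0, 0, 0], [-0.0027, -0.0013, 0.1053, 0, 0, 0], [-0.0027, -0.0013, 0.1053, 0, 0, 0]]]'
python3 - <<'E'
from h import *
to(.615,.2322,.175)
E
```

```text
time_s: 7.42
tool_pos: [0.6138, 0.2307, 0.1798]
ee_rot: [-180.0, -0.0, 180.0]
force: [-0.2, 0.9, -0.3]
gripper_width: 0.0381
gripper_force: 25.2
delta [-0.0012  0.0015  0.0048] [-0.01 -0.04 -0.03] F [-0.2  0.9 -0.3] w 0.03809399959367241 t 7.4167
```

Neck entered without contact; press the last millimetres.

Converted, 0.005 m / 0.75 = 0.0067, 0.004 m / 0.75 = 0.0053.

```bash
python3 -m handwheel '[[[0, 0, 0.0027, 0, 0, 0], [0, 0, 0.0053, 0, 0, 0], [0, 0, 0.0067, 0, 0, 0], [0, 0, 0.0067, 0, 0, 0]]]'
python3 - <<'E'
from h import *
to(.615,.2322,.175)
f=grab_frame("scene");P=cloud(f);c=f["color"].astype(int)
b=(f["range_z"]>0)&(c[...,2]>c[...,0]+50)&(c[...,2]>c[...,1]+20)&(np.hypot(P[...,0]-.613,P[...,1]-.232)<.04)
print(b.sum(),np.percentile(P[b][:,2],[1,50,99]).round(4))
E
```

```text
time_s: 7.75
tool_pos: [0.6142, 0.231, 0.1755]
ee_rot: [180.0, 0.0, 180.0]
force: [-0.7, 0.3, -0.6]
gripper_width: 0.0379
gripper_force: 25.2
delta [-0.0008  0.0012  0.0005] [ 0.01  0.03 -0.01] F [-0.7  0.3 -0.6] w 0.037910478937888 t 7.75
247 [0.1478 0.1789 0.2054]
```

Converted, 0.003 m / 0.75 = 0.004, 0.002 m / 0.75 = 0.0027.

```bash
python3 -m handwheel '[[[0, 0, 0.0027, 0, 0, 0], [0, 0, 0.004, 0, 0, 0], [0, 0, 0.004, 0, 0, 0]]]'
```

```text
time_s: 8.05
tool_pos: [0.6143, 0.2309, 0.1752]
ee_rot: [179.9, 0.1, 180.0]
force: [-3.2, -1.8, 11.3]
gripper_width: 0.0378
gripper_force: 26.0
```

Converted, -0.09 m / 0.75 = -0.12, -0.085 m / 0.75 = -0.1133.

```bash
python3 -m handwheel '[[[0, 0, 0, 0, 0, 0], [0, 0, 0, 0, 0, 0], [0, 0, 0, 0, 0, 0], [0, 0, 0, 0, 0, 0], [0, 0, 0, 0, 0, 0]]]' 0.085
python3 -m handwheel '[[[0, 0, -0.02, 0, 0, 0], [0, 0, -0.0533, 0, 0, 0], [0, 0, -0.0867, 0, 0, 0], [0, 0, -0.1133, 0, 0, 0], [0, 0, -0.12, 0, 0, 0], [0, 0, -0.12, 0, 0, 0]]]'
python3 - <<'E'
from h import *
f=grab_frame("scene");g=grab_frame("wrist");P=cloud(f);c=f["color"].astype(int)
bl=(f["range_z"]>0)&(c[...,2]>c[...,0]+50)&(c[...,2]>c[...,1]+20)
b=bl&(np.hypot(P[...,0]-.613,P[...,1]-.232)<.04)
print(b.sum(),np.percentile(P[b][:,2],[1,50,99]).round(4))
b=bl&(np.hypot(P[...,0]-.451,P[...,1]+.048)<.05);q=P[b];t=q[(q[:,2]>.09)];print(len(q),q[:,2].max(),cv2.minEnclosingCircle(t[:,:2].astype(np.float32)))
to(.4525,-.0485,.19)
cv2.imwrite("pics/d.png",np.hstack([cv2.resize(x["color"],(400,300))[...,::-1] for x in (f,g)]))
E
```

```text
time_s: 8.47
tool_pos: [0.6139, 0.2308, 0.1718]
ee_rot: [-180.0, -0.0, 180.0]
force: [-0.1, 0.4, -1.2]
gripper_width: 0.0849
gripper_force: 0.0
time_s: 8.97
tool_pos: [0.6151, 0.2312, 0.2639]
ee_rot: [179.9, 0.2, 180.0]
force: [0.7, 0.1, 1.1]
gripper_width: 0.0852
gripper_force: 0.0
269 [0.1479 0.1797 0.1859]
537 0.10386724219000198 ((0.4528346061706543, -0.04937564954161644), 0.024845385923981667)
delta [ 0.1609 -0.2792  0.0714] [-0.03 -0.09 -0.02] F [-0.2  0.5 -1.1] w 0.08501915320702297 t 9.0667
```

View pics/d.png

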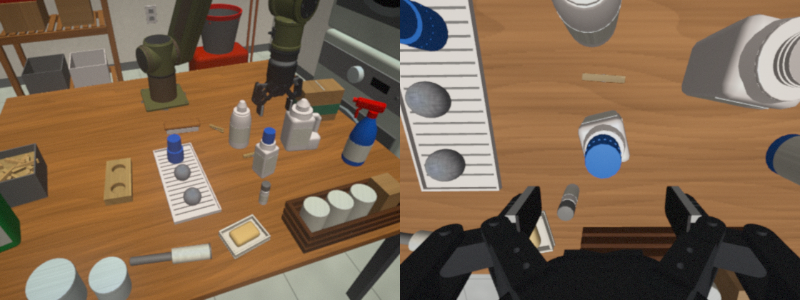

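Converted, -0.279 m / 0.75 = -0.372, -0.27 m / 0.75 = -0.36.

```bash
python3 -m handwheel '[[[0.016, -0.0267, 0, 0, 0, 0], [0.04, -0.0667, 0, 0, 0, 0], [0.0667, -0.1133, 0, 0, 0, 0], [0.0933, -0.16, 0, 0, 0, 0], [0.12, -0.2067, 0, 0, 0, 0], [0.1467, -0.2533, 0, 0, 0, 0], [0.1733, -0.3, 0.0133, 0, 0, 0], [0.1933, -0.3333, 0.0267, 0, 0, 0], [0.2067, -0.36, 0.0533, 0, 0, 0], [0.2147, -0.372, 0.08, 0, 0, 0], [0.2147, -0.372, 0.0933, 0, 0, 0], [0.2147, -0.372, 0.0933, 0, 0, 0]]]'
python3 -c "
from h import *
to(.4525,-.0487,.089)"
```

```text
time_s: 10.07
tool_pos: [0.449, -0.0485, 0.1884]
ee_rot: [179.9, -0.5, 179.9]
force: [-0.5, 1.7, 0.0]
gripper_width: 0.085
gripper_force: 0.0
delta [-0.0044 -0.0003  0.0994] [ 0.05 -0.47 -0.12] F [-0.5  1.7  0. ] w 0.08498858642145164 t 10.0667
```

Converted, 0.1 m / 0.75 = 0.1333, -0.001 m / 0.75 = -0.0013.

```bash
python3 -m handwheel '[[[0, 0, 0.0133, 0, 0, 0], [-0.0013, 0, 0.0467, 0, 0, 0], [-0.0013, 0, 0.08, 0, 0, 0], [-0.0013, 0, 0.1067, 0, 0, 0], [-0.0013, 0, 0.124, 0, 0, 0], [-0.0013, 0, 0.1333, 0, 0, 0], [-0.0013, 0, 0.1333, 0, 0, 0]]]'
python3 -m handwheel '[[[0, 0, 0, 0, 0, 0], [0, 0, 0, 0, 0, 0], [0, 0, 0, 0, 0, 0], [0, 0, 0, 0, 0, 0], [0, 0, 0, 0, 0, 0], [0, 0, 0, 0, 0, 0], [0, 0, 0, 0, 0, 0]]]' 0.03 25
python3 -m handwheel '[[[0, 0, -0.0067, 0, 0, 0], [0, 0, -0.02, 0, 0, 0], [0, 0, -0.0467, 0, 0, 0], [0, 0, -0.0867, 0, 0, 0], [0, 0, -0.1333, 0, 0, 0], [0, 0, -0.18, 0, 0, 0], [0, 0, -0.22, 0, 0, 0], [0, 0, -0.24, 0, 0, 0], [0, 0, -0.2467, 0, 0, 0], [0, 0, -0.2467, 0, 0, 0]]]'
python3 - <<'E'
from h import *
to(.44,.2125,.275)
f=grab_frame("wrist"); P=cloud(f);c=f["color"].astype(int)
b=(f["range_z"]>0)&(c[...,2]>c[...,0]+50)&(c[...,2]>c[...,1]+20)&(P[...,2]>.15);q=P[b]
print(len(q),np.percentile(q[:,2],[1,99]));t=q[q[:,2]>np.percentile(q[:,2],95)-.006];print(cv2.minEnclosingCircle(t[:,:2].astype(np.float32)))
E
```

```text
time_s: 10.65
tool_pos: [0.4525, -0.0476, 0.0907]
ee_rot: [180.0, -0.2, -180.0]
force: [0.4, -0.1, -0.1]
gripper_width: 0.085
gripper_force: 0.0
time_s: 11.23
tool_pos: [0.455, -0.0482, 0.0936]
ee_rot: [-180.0, 0.2, 180.0]
force: [-0.2, -0.1, 7.0]
gripper_width: 0.0491
gripper_force: 25.7
time_s: 12.07
tool_pos: [0.4547, -0.0482, 0.2787]
ee_rot: [-180.0, 0.2, 180.0]
force: [-0.3, 0.3, -0.7]
gripper_width: 0.049
gripper_force: 26.0
delta [0.0148 0.2607 0.0035] [-0.02  0.18 -0.02] F [-0.3  0.3 -0.7] w 0.04904162657213322 t 12.0667
11391 [0.15329041 0.28460365]
((0.4488137364387512, -0.047800496220588684), 0.025256322696805)
```

Converted, 0.26 m / 0.75 = 0.3467, 0.012 m / 0.75 = 0.016.

```bash
python3 -m handwheel '[[[0.0013, 0.016, 0, 0, 0, 0], [0.004, 0.0467, 0, 0, 0, 0], [0.0067, 0.0867, 0, 0, 0, 0], [0.0093, 0.1333, 0, 0, 0, 0], [0.012, 0.18, 0, 0, 0, 0], [0.0133, 0.2267, 0, 0, 0, 0], [0.016, 0.2733, 0, 0, 0, 0], [0.016, 0.3133, 0, 0, 0, 0], [0.016, 0.3373, 0, 0, 0, 0], [0.016, 0.3467, 0, 0, 0, 0], [0.016, 0.3467, 0, 0, 0, 0]]]'
python3 - <<'E'
from h import *
to(.443,.2125,.20)
f=grab_frame("wrist"); P=cloud(f);c=f["color"].astype(int);save(f,"w3")
b=(f["range_z"]>0)&(c[...,2]>c[...,0]+50)&(c[...,2]>c[...,1]+20)&(P[...,2]>.15);q=P[b]
print(len(q),np.percentile(q[:,2],[1,99]));t=q[q[:,2]>np.percentile(q[:,2],95)-.006];print(cv2.minEnclosingCircle(t[:,:2].astype(np.float32)))
E
```

```text
time_s: 13.03
tool_pos: [0.4411, 0.2128, 0.2754]
ee_rot: [-179.9, -0.2, -179.9]
force: [0.2, 0.3, 0.1]
gripper_width: 0.049
gripper_force: 26.0
delta [-0.0022 -0.0002  0.0753] [-0.09 -0.18  0.13] F [0.2 0.3 0.1] w 0.049009563837988504 t 13.0333
10751 [0.24111858 0.28132579]
((0.4348413646221161, 0.21296805143356323), 0.025127939879894257)
```

View pics/w3.png

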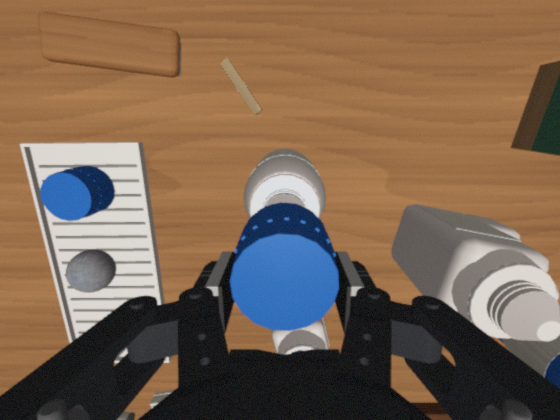

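Converted, 0.075 m / 0.75 = 0.1, 0.074 m / 0.75 = 0.0987.

```bash
python3 -m handwheel '[[[-0.0013, 0, 0.0133, 0, 0, 0], [-0.0013, 0, 0.04, 0, 0, 0], [-0.0013, 0, 0.06, 0, 0, 0], [-0.0013, 0, 0.0733, 0, 0, 0], [-0.0013, 0, 0.084, 0, 0, 0], [-0.0013, 0, 0.0933, 0, 0, 0], [-0.0013, 0, 0.0987, 0, 0, 0], [-0.0013, 0, 0.1, 0, 0, 0], [-0.0013, 0, 0.1, 0, 0, 0]]]'
python3 -m handwheel '[[[0, 0, 0.0013, 0, 0, 0], [0, 0, 0.0027, 0, 0, 0], [0, 0, 0.004, 0, 0, 0], [0, 0, 0.004, 0, 0, 0]]]'
```

```text
time_s: 13.83
tool_pos: [0.4431, 0.2117, 0.2023]
ee_rot: [-180.0, 0.0, 180.0]
force: [-0.2, -0.3, -0.8]
gripper_width: 0.0488
gripper_force: 26.0
time_s: 14.17
tool_pos: [0.4431, 0.212, 0.1994]
ee_rot: [180.0, 0.0, 180.0]
force: [0.2, -0.1, 0.5]
gripper_width: 0.0488
gripper_force: 26.0
```

Converted, 0.003 m / 0.75 = 0.004, 0.002 m / 0.75 = 0.0027.

```bash
python3 -m handwheel '[[[0, 0, 0.0027, 0, 0, 0], [0, 0, 0.004, 0, 0, 0], [0, 0, 0.004, 0, 0, 0]]]'
python3 -m handwheel '[[[0, 0, 0.0013, 0, 0, 0], [0, 0, 0.0027, 0, 0, 0], [0, 0, 0.0027, 0, 0, 0]]]'
```

```text
time_s: 14.42
tool_pos: [0.4431, 0.212, 0.1966]
ee_rot: [180.0, 0.0, 180.0]
force: [-1.5, 0.2, 3.0]
gripper_width: 0.0492
gripper_force: 26.2
time_s: 14.67
tool_pos: [0.4431, 0.212, 0.1964]
ee_rot: [180.0, 0.1, 180.0]
force: [-4.8, -1.4, 15.6]
gripper_width: 0.0491
gripper_force: 27.3
```

Converted, -0.08 m / 0.75 = -0.1067, -0.075 m / 0.75 = -0.1.

```bash
python3 -m handwheel '[[[0, 0, 0, 0, 0, 0], [0, 0, 0, 0, 0, 0], [0, 0, 0, 0, 0, 0], [0, 0, 0, 0, 0, 0], [0, 0, 0, 0, 0, 0]]]' 0.085
python3 -m handwheel '[[[0, 0, -0.02, 0, 0, 0], [0, 0, -0.0533, 0, 0, 0], [0, 0, -0.0867, 0, 0, 0], [0, 0, -0.1, 0, 0, 0], [0, 0, -0.1067, 0, 0, 0], [0, 0, -0.1067, 0, 0, 0]]]'
python3 - <<'E'
from h import *
for n in("scene","top"):
  f=grab_frame(n);P=cloud(f);c=f["color"].astype(int)
  bl=(f["range_z"]>0)&(c[...,2]>c[...,0]+50)&(c[...,2]>c[...,1]+20)
  b=bl&(np.hypot(P[...,0]-.44,P[...,1]-.212)<.04)
  if b.sum(): print(b.sum(),np.percentile(P[b][:,2],[1,50,99]).round(4))
  b=bl&(np.hypot(P[...,0]-.451,P[...,1]+.048)<.06);q=P[b];t=q[(q[:,2]>.048)];print(len(q),q[:,2].max(),cv2.minEnclosingCircle(t[:,:2].astype(np.float32)))
to(.4545,-.048,.15)
E
```

```text
time_s: 15.08
tool_pos: [0.4429, 0.2118, 0.1939]
ee_rot: [-180.0, -0.0, 180.0]
force: [-1.4, 0.1, -0.5]
gripper_width: 0.0848
gripper_force: 0.0
time_s: 15.58
tool_pos: [0.4436, 0.2122, 0.2752]
ee_rot: [180.0, 0.1, 180.0]
force: [0.7, -0.9, -1.1]
gripper_width: 0.085
gripper_force: 0.0
307 [0.1636 0.1996 0.2048]
380 0.057768156709338214 ((0.4546622037887573, -0.04777097702026367), 0.030378879979252815)
40 [0.1911 0.2028 0.3986]
520 0.06417814329116878 ((0.45271506905555725, -0.047639936208724976), 0.029835568740963936)
delta [-0.0121 -0.2597  0.1236] [-0.03 -0.07 -0.02] F [-0.4  0.4  0.2] w 0.08510737664542112 t 15.6833
```

Converted, -0.26 m / 0.75 = -0.3467, -0.015 m / 0.75 = -0.02.

```bash
python3 -m handwheel '[[[-0.0013, -0.02, 0, 0, 0, 0], [-0.004, -0.06, 0, 0, 0, 0], [-0.0067, -0.1067, 0, 0, 0, 0], [-0.0093, -0.1533, 0, 0, 0, 0], [-0.012, -0.2, 0, 0, 0, 0], [-0.0133, -0.2467, 0.0267, 0, 0, 0], [-0.0147, -0.2933, 0.0667, 0, 0, 0], [-0.0153, -0.3267, 0.1133, 0, 0, 0], [-0.0153, -0.3427, 0.1467, 0, 0, 0], [-0.0153, -0.3467, 0.16, 0, 0, 0], [-0.0153, -0.3467, 0.1627, 0, 0, 0], [-0.0153, -0.3467, 0.1627, 0, 0, 0]]]'
python3 -c "
from h import *
to(.4545,-.048,.038)"
```

```text
time_s: 16.68
tool_pos: [0.4528, -0.0481, 0.1507]
ee_rot: [180.0, -0.2, 179.9]
force: [0.2, -0.9, 0.5]
gripper_width: 0.0849
gripper_force: 0.0
delta [-0.0022  0.      0.1127] [ 0.04 -0.24 -0.07] F [ 0.2 -0.9  0.5] w 0.0849335799139938 t 16.6833
```

Converted, 0.112 m / 0.75 = 0.1493, 0.105 m / 0.75 = 0.14.

```bash
python3 -m handwheel '[[[0, 0, 0.0133, 0, 0, 0], [0, 0, 0.0467, 0, 0, 0], [0, 0, 0.0867, 0, 0, 0], [0, 0, 0.12, 0, 0, 0], [0, 0, 0.14, 0, 0, 0], [0, 0, 0.1493, 0, 0, 0], [0, 0, 0.1493, 0, 0, 0]]]'
python3 -m handwheel '[[[0, 0, 0, 0, 0, 0], [0, 0, 0, 0, 0, 0], [0, 0, 0, 0, 0, 0], [0, 0, 0, 0, 0, 0], [0, 0, 0, 0, 0, 0], [0, 0, 0, 0, 0, 0], [0, 0, 0, 0, 0, 0]]]' 0.045 28
python3 -m handwheel '[[[0, 0, -0.0067, 0, 0, 0], [0, 0, -0.02, 0, 0, 0], [0, 0, -0.0467, 0, 0, 0], [0, 0, -0.0867, 0, 0, 0], [0, 0, -0.1333, 0, 0, 0], [0, 0, -0.18, 0, 0, 0], [0, 0, -0.2267, 0, 0, 0], [0, 0, -0.2733, 0, 0, 0], [0, 0, -0.3133, 0, 0, 0], [0, 0, -0.3333, 0, 0, 0], [0, 0, -0.34, 0, 0, 0], [0, 0, -0.34, 0, 0, 0]]]'
python3 - <<'E'
from h import *
to(.52,.4097,.293)
f=grab_frame("wrist"); P=cloud(f);c=f["color"].astype(int)
b=(f["range_z"]>0)&(c[...,2]>c[...,0]+50)&(c[...,2]>c[...,1]+20)&(P[...,2]>.2);q=P[b]
print(len(q),np.percentile(q[:,2],[1,99]));t=q[q[:,2]>np.percentile(q[:,2],95)-.006];print(cv2.minEnclosingCircle(t[:,:2].astype(np.float32)))
E
```

```text
time_s: 17.27
tool_pos: [0.4541, -0.0474, 0.0397]
ee_rot: [180.0, -0.1, -179.9]
force: [0.1, 0.0, -0.1]
gripper_width: 0.0851
gripper_force: 0.0
time_s: 17.85
tool_pos: [0.456, -0.048, 0.0421]
ee_rot: [180.0, 0.2, 180.0]
force: [-0.6, 1.7, 6.9]
gripper_width: 0.0611
gripper_force: 30.0
time_s: 18.85
tool_pos: [0.4552, -0.0482, 0.2971]
ee_rot: [-180.0, 0.2, 180.0]
force: [-0.3, 0.8, -0.8]
gripper_width: 0.061
gripper_force: 30.7
delta [-0.0646  0.458   0.0042] [-0.03  0.22 -0.03] F [-0.3  0.8 -0.8] w 0.06102039708966163 t 18.85
17058 [0.26561701 0.30844838]
((0.4502818286418915, -0.02967206761240959), 0.04931173846125603)
```

Converted, 0.38 m / 0.75 = 0.5067, 0.208 m / 0.75 = 0.2773.

```bash
python3 -m handwheel '[[[-0.0027, 0.016, 0, 0, 0, 0], [-0.0067, 0.0467, 0, 0, 0, 0], [-0.0133, 0.0907, 0, 0, 0, 0], [-0.02, 0.1373, 0, 0, 0, 0], [-0.0267, 0.184, 0, 0, 0, 0], [-0.0333, 0.2307, 0, 0, 0, 0], [-0.04, 0.2773, 0, 0, 0, 0], [-0.0467, 0.324, 0, 0, 0, 0], [-0.0533, 0.3707, 0, 0, 0, 0], [-0.06, 0.4173, 0, 0, 0, 0], [-0.0667, 0.464, 0, 0, 0, 0], [-0.0733, 0.5067, 0, 0, 0, 0]]]'
python3 -m handwheel '[[[-0.0053, 0.04, 0, 0, 0, 0], [-0.0107, 0.0733, 0, 0, 0, 0], [-0.0147, 0.096, 0.0027, 0, 0, 0], [-0.0153, 0.104, 0.0053, 0, 0, 0], [-0.0153, 0.104, 0.0053, 0, 0, 0], [-0.0153, 0.104, 0.0053, 0, 0, 0]]]'
python3 - <<'E'
from h import *
to(.522,.4097,.215)
f=grab_frame("wrist"); P=cloud(f);c=f["color"].astype(int);save(f,"w4")
b=(f["range_z"]>0)&(c[...,2]>c[...,0]+50)&(c[...,2]>c[...,1]+20)&(P[...,2]>.2)&(np.hypot(P[...,0]-.52,P[...,1]-.41)<.04);q=P[b]
print(len(q),np.percentile(q[:,2],[1,99]));t=q[q[:,2]>np.percentile(q[:,2],95)-.006];print(cv2.minEnclosingCircle(t[:,:2].astype(np.float32)))
E
```

```text
time_s: 19.9
tool_pos: [0.5085, 0.3335, 0.2927]
ee_rot: [-179.9, -0.2, -180.0]
force: [1.4, 0.7, -0.3]
gripper_width: 0.0613
gripper_force: 30.7
time_s: 20.4
tool_pos: [0.5204, 0.4088, 0.2896]
ee_rot: [-179.8, -0.1, 180.0]
force: [0.1, -0.7, 0.6]
gripper_width: 0.061
gripper_force: 30.7
delta [-0.0018  0.0011  0.0746] [-0.16 -0.15 -0.02] F [ 0.1 -0.7  0.6] w 0.06095347777435721 t 20.4
17063 [0.25817023 0.30090874]
((0.5154487490653992, 0.4094958007335663), 0.03150381147861481)
```

View pics/w4.png

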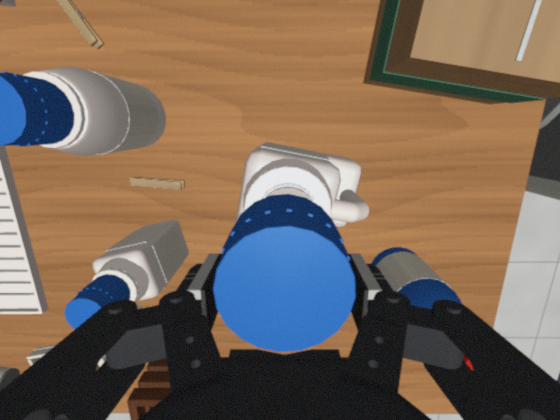

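Converted, 0.075 m / 0.75 = 0.1, 0.074 m / 0.75 = 0.0987.

```bash
python3 -m handwheel '[[[-0.0013, 0, 0.0133, 0, 0, 0], [-0.0013, 0, 0.04, 0, 0, 0], [-0.0013, 0, 0.06, 0, 0, 0], [-0.0013, 0, 0.0733, 0, 0, 0], [-0.0013, 0, 0.084, 0, 0, 0], [-0.0013, 0, 0.0933, 0, 0, 0], [-0.0013, 0, 0.0987, 0, 0, 0], [-0.0013, 0, 0.1, 0, 0, 0], [-0.0013, 0, 0.1, 0, 0, 0]]]'
python3 -m handwheel '[[[0, 0, 0.0013, 0, 0, 0], [0, 0, 0.0027, 0, 0, 0], [0, 0, 0.004, 0, 0, 0], [0, 0, 0.004, 0, 0, 0]]]'
```

```text
time_s: 21.2
tool_pos: [0.5222, 0.4099, 0.2165]
ee_rot: [180.0, 0.0, 180.0]
force: [0.3, -0.4, -0.0]
gripper_width: 0.061
gripper_force: 30.7
time_s: 21.53
tool_pos: [0.5221, 0.41, 0.2134]
ee_rot: [180.0, 0.0, 180.0]
force: [-0.5, -0.1, 0.5]
gripper_width: 0.0608
gripper_force: 30.7
```

Converted, 0.004 m / 0.75 = 0.0053, 0.002 m / 0.75 = 0.0027.

```bash
python3 -m handwheel '[[[0, 0, 0.0027, 0, 0, 0], [0, 0, 0.0053, 0, 0, 0], [0, 0, 0.0053, 0, 0, 0]]]'
python3 -m handwheel '[[[0, 0, 0.0013, 0, 0, 0], [0, 0, 0.002, 0, 0, 0], [0, 0, 0.002, 0, 0, 0]]]'
```

```text
time_s: 21.78
tool_pos: [0.5222, 0.41, 0.2102]
ee_rot: [180.0, 0.1, 180.0]
force: [-1.0, -0.5, 3.6]
gripper_width: 0.0611
gripper_force: 31.1
time_s: 22.03
tool_pos: [0.5222, 0.41, 0.2101]
ee_rot: [179.9, 0.1, 180.0]
force: [-1.7, -1.0, 10.1]
gripper_width: 0.0612
gripper_force: 31.6
```

Converted, -0.07 m / 0.75 = -0.0933, -0.06 m / 0.75 = -0.08.

```bash
python3 -m handwheel '[[[0, 0, 0, 0, 0, 0], [0, 0, 0, 0, 0, 0], [0, 0, 0, 0, 0, 0], [0, 0, 0, 0, 0, 0], [0, 0, 0, 0, 0, 0]]]' 0.085
python3 -m handwheel '[[[0, 0, -0.02, 0, 0, 0], [0, 0, -0.0533, 0, 0, 0], [0, 0, -0.08, 0, 0, 0], [0, 0, -0.0933, 0, 0, 0], [0, 0, -0.0933, 0, 0, 0], [0, 0, -0.0933, 0, 0, 0]]]'
python3 - <<'E'
from h import *
for n in("scene","top"):
  f=grab_frame(n);P=cloud(f);c=f["color"].astype(int);save(f,"e"+n)
  bl=(f["range_z"]>0)&(c[...,2]>c[...,0]+50)&(c[...,2]>c[...,1]+20)
  for x,y in((.52,.41),(.44,.212),(.613,.232)):
    b=bl&(np.hypot(P[...,0]-x,P[...,1]-y)<.04)
    if b.sum(): print(b.sum(),np.percentile(P[b][:,2],[1,50,99]).round(4))
  for k in((.671,-.046),(.561,-.049)):
    Q=P[f["range_z"]>0];q=Q[(np.linalg.norm(Q[:,:2]-k,axis=1)<.035)&(Q[:,2]>.03)&(Q[:,2]<.075)]
    A=np.c_[2*q,np.ones(len(q))];s=np.linalg.lstsq(A,(q**2).sum(1),rcond=None)[0]
    print("sph",s[:3].round(4),np.sqrt(s[3]+(s[:3]**2).sum()).round(4))
to(.562,-.049,.12)
E
```

```text
time_s: 22.45
tool_pos: [0.522, 0.4098, 0.2073]
ee_rot: [-180.0, -0.0, 180.0]
force: [0.1, 0.1, -1.0]
gripper_width: 0.0852
gripper_force: 0.0
time_s: 22.95
tool_pos: [0.5223, 0.41, 0.2776]
ee_rot: [180.0, 0.0, 180.0]
force: [-1.0, 1.1, 0.2]
gripper_width: 0.0853
gripper_force: 0.0
559 [0.177  0.2164 0.2237]
293 [0.1645 0.2006 0.2048]
264 [0.1482 0.1803 0.1859]
sph [ 0.6724 -0.0455  0.0336] 0.0281
sph [ 0.5613 -0.0489  0.0339] 0.0278
357 [0.2011 0.221  0.3587]
443 [0.1437 0.202  0.2066]
262 [0.1527 0.183  0.1873]
sph [ 0.671  -0.0457  0.0348] 0.0272
sph [ 0.5599 -0.0492  0.0348] 0.0273
delta [-0.0409 -0.4582  0.1567] [-0.09 -0.12 -0.02] F [-0.8  0.2 -0.5] w 0.08531074047639944 t 23.05
```

View pics/escene.png

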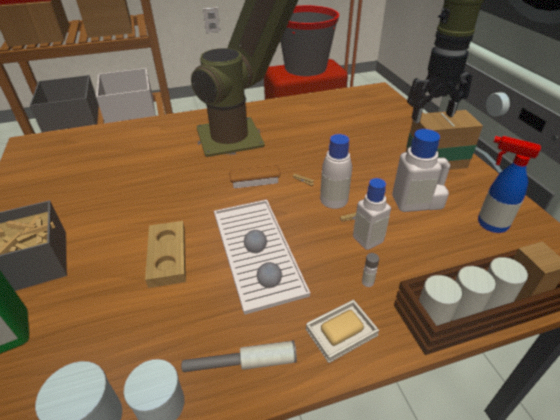

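Converted, -0.41 m / 0.75 = -0.5467, -0.38 m / 0.75 = -0.5067.

```bash
python3 -m handwheel '[[[0, -0.02, 0, 0, 0, 0], [-0.0067, -0.06, 0, 0, 0, 0], [-0.0133, -0.1067, 0, 0, 0, 0], [-0.02, -0.1573, 0, 0, 0, 0], [-0.0267, -0.208, 0, 0, 0, 0], [-0.032, -0.2587, 0, 0, 0, 0], [-0.0373, -0.3093, 0, 0, 0, 0], [-0.0427, -0.36, 0, 0, 0, 0], [-0.0467, -0.4107, 0, 0, 0, 0], [-0.0493, -0.46, 0.0133, 0, 0, 0], [-0.052, -0.5067, 0.0333, 0, 0, 0], [-0.0547, -0.5467, 0.06, 0, 0, 0]]]'
python3 -m handwheel '[[[0, -0.0333, 0.04, 0, 0, 0], [0, -0.056, 0.0867, 0, 0, 0], [0, -0.064, 0.1267, 0, 0, 0], [0, -0.0653, 0.1467, 0, 0, 0], [0, -0.0653, 0.1467, 0, 0, 0], [0, -0.0653, 0.1467, 0, 0, 0]]]'
python3 -c "
from h import *
to(.5625,-.049,.044)"
```

```text
time_s: 24.05
tool_pos: [0.5628, -0.0025, 0.2322]
ee_rot: [-180.0, 0.0, 179.9]
force: [0.5, 0.2, -0.4]
gripper_width: 0.0852
gripper_force: 0.0
time_s: 24.55
tool_pos: [0.5612, -0.0491, 0.1211]
ee_rot: [180.0, -0.3, 180.0]
force: [-0.3, 0.5, 1.1]
gripper_width: 0.085
gripper_force: 0.0
delta [-0.0017  0.0001  0.0771] [ 0.03 -0.25 -0.04] F [-0.3  0.5  1.1] w 0.08501130149095147 t 24.55
```

Converted, 0.077 m / 0.75 = 0.1027, 0.07 m / 0.75 = 0.0933.

```bash
python3 -m handwheel '[[[0, 0, 0.02, 0, 0, 0], [0, 0, 0.0467, 0, 0, 0], [0, 0, 0.0733, 0, 0, 0], [0, 0, 0.0933, 0, 0, 0], [0, 0, 0.1027, 0, 0, 0], [0, 0, 0.1027, 0, 0, 0], [0, 0, 0.1027, 0, 0, 0]]]'
python3 -m handwheel '[[[0, 0, 0, 0, 0, 0], [0, 0, 0, 0, 0, 0], [0, 0, 0, 0, 0, 0], [0, 0, 0, 0, 0, 0], [0, 0, 0, 0, 0, 0], [0, 0, 0, 0, 0, 0], [0, 0, 0, 0, 0, 0]]]' 0.045 22
python3 -m handwheel '[[[0, 0, -0.0067, 0, 0, 0], [0, 0, -0.02, 0, 0, 0], [0, 0, -0.0467, 0, 0, 0], [0, 0, -0.08, 0, 0, 0], [0, 0, -0.1067, 0, 0, 0], [0, 0, -0.1133, 0, 0, 0], [0, 0, -0.1133, 0, 0, 0]]]'
python3 - <<'E'
from h import *
to(.5587,-.2654,.12)
f=grab_frame("wrist");save(f,"w5")
E
```

```text
time_s: 25.13
tool_pos: [0.5637, -0.0489, 0.0468]
ee_rot: [-180.0, 0.1, -180.0]
force: [0.2, -0.4, -0.2]
gripper_width: 0.0851
gripper_force: 0.0
time_s: 25.72
tool_pos: [0.5642, -0.049, 0.0473]
ee_rot: [180.0, 0.2, 180.0]
force: [0.0, 0.9, 5.8]
gripper_width: 0.0568
gripper_force: 22.5
time_s: 26.3
tool_pos: [0.5644, -0.0493, 0.1331]
ee_rot: [-180.0, 0.3, 180.0]
force: [-0.6, -1.4, -0.7]
gripper_width: 0.0563
gripper_force: 23.7
delta [ 0.0057 -0.2161  0.0131] [-0.03  0.25 -0.02] F [-0.6 -1.4 -0.7] w 0.05628996566614658 t 26.3
```

View pics/w5.png

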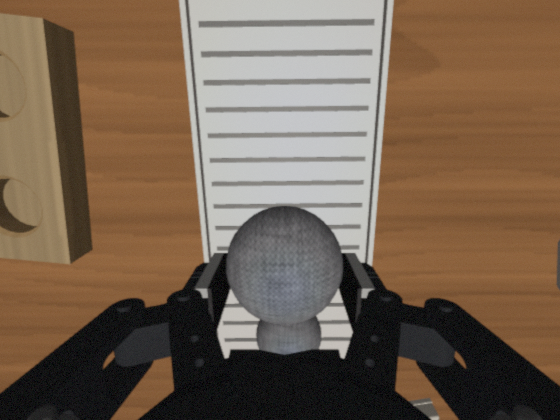

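The manual's scale: shifts go in shares of 0.75 m and turns go in shares of 180 degrees. Converting my numbers, -0.216 m / 0.75 = -0.288, -0.206 m / 0.75 = -0.2747.

```bash
python3 -m handwheel '[[[0, -0.0133, 0, 0, 0, 0], [0.0013, -0.04, 0, 0, 0, 0], [0.0027, -0.08, 0, 0, 0, 0], [0.004, -0.124, 0, 0, 0, 0], [0.0053, -0.168, 0, 0, 0, 0], [0.0053, -0.212, 0, 0, 0, 0], [0.0053, -0.2493, 0, 0, 0, 0], [0.0053, -0.2747, 0, 0, 0, 0], [0.0053, -0.288, 0, 0, 0, 0], [0.0053, -0.288, 0, 0, 0, 0], [0.0053, -0.288, 0, 0, 0, 0]]]'
python3 - <<'E'
from h import *
to(.560,-.2654,.0655)
for n in ("top","scene"):
  f=grab_frame(n);P=cloud(f)[f["range_z"]>0]
  for c in((.5567,-.2654),(.467,-.256)):
    q=P[(np.hypot(P[:,0]-c[0],P[:,1]-c[1])<.03)&(P[:,2]<.025)&(P[:,2]>.005)]
    if len(q)>10: print(n,len(q),cv2.minEnclosingCircle(q[:,:2].astype(np.float32)),q.mean(0).round(4))
f=grab_frame("scene");P=cloud(f)[f["range_z"]>0]
q=P[(np.linalg.norm(P[:,:2]-(.557,-.265),axis=1)<.026)&(P[:,2]>.09)&(P[:,2]<.15)];print(len(q),q.mean(0))
E
```

```text
time_s: 27.27
tool_pos: [0.5579, -0.2649, 0.1295]
ee_rot: [179.9, -0.1, 179.9]
force: [-0.2, 0.4, -0.4]
gripper_width: 0.0568
gripper_force: 23.7
delta [-0.0023 -0.0006  0.064 ] [ 0.1  -0.12 -0.07] F [-0.2  0.4 -0.4] w 0.05682673488588223 t 27.2667
top 74 ((0.5494986772537231, -0.2633552551269531), 0.018638046458363533) [ 0.5479 -0.2602  0.0099]
top 269 ((0.46730679273605347, -0.2546398639678955), 0.02849017083644867) [ 0.4674 -0.2599  0.0115]
scene 205 ((0.5482621788978577, -0.26632317900657654), 0.021736087277531624) [ 0.5443 -0.2668  0.013 ]
442 [ 0.56765863 -0.26452832  0.13125902]
```

Converted, 0.064 m / 0.75 = 0.0853, 0.063 m / 0.75 = 0.084.

```bash
python3 -m handwheel '[[[0, 0, 0.0133, 0, 0, 0], [0, 0, 0.0333, 0, 0, 0], [0, 0, 0.0533, 0, 0, 0], [0, 0, 0.0693, 0, 0, 0], [0, 0, 0.08, 0, 0, 0], [0, 0, 0.084, 0, 0, 0], [0, 0, 0.0853, 0, 0, 0], [0, 0, 0.0853, 0, 0, 0], [0, 0, 0.0853, 0, 0, 0]]]'
python3 -c "
from h import *
to(.560,-.2654,.063)"
```

```text
time_s: 28.17
tool_pos: [0.5594, -0.2652, 0.0675]
ee_rot: [-180.0, 0.1, 180.0]
force: [0.5, 0.3, -0.5]
gripper_width: 0.0568
gripper_force: 23.7
delta [-0.0006 -0.0002  0.0045] [-0.03  0.07 -0.  ] F [ 0.5  0.3 -0.5] w 0.056785736344539386 t 28.1667
```

Converted, 0.004 m / 0.75 = 0.0053, 0.002 m / 0.75 = 0.0027.

```bash
python3 -m handwheel '[[[0, 0, 0.0027, 0, 0, 0], [0, 0, 0.0053, 0, 0, 0], [0, 0, 0.0053, 0, 0, 0], [0, 0, 0.0053, 0, 0, 0]]]'
python3 -m handwheel '[[[0, 0, 0, 0, 0, 0], [0, 0, 0, 0, 0, 0], [0, 0, 0, 0, 0, 0], [0, 0, 0, 0, 0, 0], [0, 0, 0, 0, 0, 0], [0, 0, 0, 0, 0, 0]]]' 0.085
python3 -m handwheel '[[[0, 0, -0.0133, 0, 0, 0], [0, 0, -0.04, 0, 0, 0], [0, 0, -0.0733, 0, 0, 0], [0, 0, -0.1, 0, 0, 0], [0, 0, -0.1067, 0, 0, 0], [0, 0, -0.1067, 0, 0, 0]]]'
python3 - <<'E'
from h import *
for n in ("scene","top"):
  f=grab_frame(n);P=cloud(f)[f["range_z"]>0]
  for k in((.557,-.265),(.672,-.0455)):
    q=P[(np.linalg.norm(P[:,:2]-k,axis=1)<.035)&(P[:,2]>.034)&(P[:,2]<.085)]
    if len(q)>20:
      A=np.c_[2*q,np.ones(len(q))];s=np.linalg.lstsq(A,(q**2).sum(1),rcond=None)[0]
      print(n,"sph",s[:3].round(4),np.sqrt(s[3]+(s[:3]**2).sum()).round(4))
to(.674,-.0455,.13)
E
```

```text
time_s: 28.5
tool_pos: [0.5594, -0.2655, 0.0633]
ee_rot: [-180.0, 0.1, 180.0]
force: [1.3, 0.2, -0.1]
gripper_width: 0.0568
gripper_force: 23.9
time_s: 29.0
tool_pos: [0.5587, -0.2651, 0.0628]
ee_rot: [180.0, -0.0, 180.0]
force: [-0.0, -0.5, 0.6]
gripper_width: 0.085
gripper_force: 0.0
time_s: 29.5
tool_pos: [0.5604, -0.2658, 0.1454]
ee_rot: [-179.9, 0.3, 180.0]
force: [-0.7, -0.4, -0.3]
gripper_width: 0.0849
gripper_force: 0.0
scene sph [ 0.5573 -0.2651  0.0488] 0.028
scene sph [ 0.6724 -0.0456  0.0339] 0.0278
top sph [ 0.5547 -0.2647  0.0501] 0.0266
top sph [ 0.6714 -0.0457  0.0349] 0.0272
delta [-0.1154  0.2195  0.0124] [ 0.01 -0.03 -0.02] F [-0.1  0.7 -0.3] w 0.0850442440333684 t 29.6
```

First ball seated (centre at z≈0.049). Now the second ball.

Converted, 0.2195 m / 0.75 = 0.2927, 0.219 m / 0.75 = 0.292.

```bash
python3 -m handwheel '[[[-0.0093, 0.016, 0, 0, 0, 0], [-0.0267, 0.0467, 0, 0, 0, 0], [-0.0493, 0.0907, 0, 0, 0, 0], [-0.072, 0.1333, 0, 0, 0, 0], [-0.0933, 0.176, 0, 0, 0, 0], [-0.116, 0.2187, 0, 0, 0, 0], [-0.1333, 0.2533, 0, 0, 0, 0], [-0.1467, 0.2787, 0.0067, 0, 0, 0], [-0.1527, 0.292, 0.0133, 0, 0, 0], [-0.1527, 0.2927, 0.016, 0, 0, 0], [-0.1527, 0.2927, 0.016, 0, 0, 0]]]'
python3 -c "
from h import *
to(.6745,-.0455,.0455)"
```

```text
time_s: 30.52
tool_pos: [0.6719, -0.0452, 0.1287]
ee_rot: [-180.0, -0.2, -180.0]
force: [-0.1, -0.7, 0.4]
gripper_width: 0.0848
gripper_force: 0.0
delta [-0.0029 -0.0002  0.0832] [-0.02 -0.24  0.04] F [-0.1 -0.7  0.4] w 0.08482929694026319 t 30.5167
```

Converted, 0.084 m / 0.75 = 0.112, 0.083 m / 0.75 = 0.1107.

```bash
python3 -m handwheel '[[[0, 0, 0.02, 0, 0, 0], [0, 0, 0.0467, 0, 0, 0], [0, 0, 0.0733, 0, 0, 0], [0, 0, 0.096, 0, 0, 0], [0, 0, 0.1107, 0, 0, 0], [0, 0, 0.112, 0, 0, 0], [0, 0, 0.112, 0, 0, 0]]]'
python3 -m handwheel '[[[0, 0, 0, 0, 0, 0], [0, 0, 0, 0, 0, 0], [0, 0, 0, 0, 0, 0], [0, 0, 0, 0, 0, 0], [0, 0, 0, 0, 0, 0], [0, 0, 0, 0, 0, 0], [0, 0, 0, 0, 0, 0]]]' 0.045 22
python3 -m handwheel '[[[0, 0, -0.0067, 0, 0, 0], [0, 0, -0.02, 0, 0, 0], [0, 0, -0.0467, 0, 0, 0], [0, 0, -0.0867, 0, 0, 0], [0, 0, -0.12, 0, 0, 0], [0, 0, -0.14, 0, 0, 0], [0, 0, -0.1467, 0, 0, 0], [0, 0, -0.1467, 0, 0, 0]]]'
python3 - <<'E'
from h import *
to(.4705,-.256,.0625)
E
```

```text
time_s: 31.1
tool_pos: [0.6724, -0.0468, 0.0463]
ee_rot: [-180.0, -0.1, 179.9]
force: [0.6, -0.3, 0.4]
gripper_width: 0.0849
gripper_force: 0.0
time_s: 31.68
tool_pos: [0.6747, -0.0462, 0.0485]
ee_rot: [-179.9, 0.2, 180.0]
force: [0.3, -1.4, 5.8]
gripper_width: 0.0568
gripper_force: 23.1
time_s: 32.35
tool_pos: [0.6745, -0.0455, 0.159]
ee_rot: [180.0, 0.2, 180.0]
force: [1.3, -0.3, -0.7]
gripper_width: 0.0564
gripper_force: 23.6
delta [ 0.2043 -0.2105  0.0957] [ 0.    0.21 -0.01] F [ 1.3 -0.3 -0.7] w 0.05644556710451478 t 32.35
```

Converted, -0.21 m / 0.75 = -0.28, 0.205 m / 0.75 = 0.2733.

```bash
python3 -m handwheel '[[[0.0107, -0.0107, 0, 0, 0, 0], [0.0333, -0.0333, 0, 0, 0, 0], [0.064, -0.0653, 0, 0, 0, 0], [0.0947, -0.0973, 0, 0, 0, 0], [0.1253, -0.1293, 0, 0, 0, 0], [0.156, -0.1613, 0, 0, 0, 0], [0.1867, -0.1933, 0, 0, 0, 0], [0.2173, -0.224, 0, 0, 0, 0], [0.2453, -0.252, 0, 0, 0, 0], [0.264, -0.2707, 0, 0, 0, 0], [0.2733, -0.28, 0, 0, 0, 0], [0.2733, -0.28, 0, 0, 0, 0]]]'
python3 -m handwheel '[[[0, 0, 0.0133, 0, 0, 0], [0, 0, 0.0333, 0, 0, 0], [0, 0, 0.06, 0, 0, 0], [0, 0, 0.084, 0, 0, 0], [0, 0, 0.1027, 0, 0, 0], [0, 0, 0.1133, 0, 0, 0], [0, 0, 0.1187, 0, 0, 0], [0, 0, 0.12, 0, 0, 0], [0, 0, 0.12, 0, 0, 0], [0, 0, 0.12, 0, 0, 0]]]'
python3 - <<'E'
from h import *
to(.4695,-.2557,.0645)
E
```

```text
time_s: 33.35
tool_pos: [0.4654, -0.2563, 0.1554]
ee_rot: [179.9, -0.2, 179.8]
force: [0.8, 0.8, -0.3]
gripper_width: 0.0563
gripper_force: 23.6
time_s: 34.18
tool_pos: [0.4691, -0.2557, 0.0674]
ee_rot: [-180.0, 0.1, -180.0]
force: [-0.4, 0.6, -0.2]
gripper_width: 0.0565
gripper_force: 23.6
delta [-0.0004 -0.      0.0029] [-0.03  0.07  0.01] F [-0.4  0.6 -0.2] w 0.056452470968359675 t 34.1833
```

Converted, 0.003 m / 0.75 = 0.004, 0.0015 m / 0.75 = 0.002.

```bash
python3 -m handwheel '[[[0, 0, 0.002, 0, 0, 0], [0, 0, 0.004, 0, 0, 0], [0, 0, 0.004, 0, 0, 0], [0, 0, 0.004, 0, 0, 0]]]'
python3 -m handwheel '[[[0, 0, 0, 0, 0, 0], [0, 0, 0, 0, 0, 0], [0, 0, 0, 0, 0, 0], [0, 0, 0, 0, 0, 0], [0, 0, 0, 0, 0, 0], [0, 0, 0, 0, 0, 0]]]' 0.085
python3 -m handwheel '[[[0, 0, -0.0133, 0, 0, 0], [0, 0, -0.04, 0, 0, 0], [0, 0, -0.0733, 0, 0, 0], [0, 0, -0.1133, 0, 0, 0], [0, 0, -0.16, 0, 0, 0], [0, 0, -0.1933, 0, 0, 0], [0, 0, -0.2, 0, 0, 0], [0, 0, -0.2, 0, 0, 0]]]'
python3 - <<'E'
from h import *
f=grab_frame("scene");P=cloud(f)[f["range_z"]>0];save(f,"end")
for k in((.557,-.265),(.467,-.256)):
    q=P[(np.linalg.norm(P[:,:2]-k,axis=1)<.035)&(P[:,2]>.034)&(P[:,2]<.085)]
    A=np.c_[2*q,np.ones(len(q))];s=np.linalg.lstsq(A,(q**2).sum(1),rcond=None)[0]
    print("sph",s[:3].round(4),np.sqrt(s[3]+(s[:3]**2).sum()).round(4))
E
```

```text
time_s: 34.52
tool_pos: [0.4689, -0.2559, 0.0643]
ee_rot: [-180.0, 0.1, 180.0]
force: [1.0, -0.8, 1.1]
gripper_width: 0.0565
gripper_force: 23.7
time_s: 35.02
tool_pos: [0.4682, -0.2556, 0.0637]
ee_rot: [180.0, -0.0, 180.0]
force: [0.7, 0.1, 0.0]
gripper_width: 0.085
gripper_force: 0.0
time_s: 35.68
tool_pos: [0.4698, -0.2564, 0.2169]
ee_rot: [-179.8, 0.3, 180.0]
force: [-0.8, -0.2, -0.5]
gripper_width: 0.0853
gripper_force: 0.0
sph [ 0.5571 -0.265   0.0486] 0.0281
sph [ 0.468  -0.2554  0.0487] 0.0279
```

View pics/end.png

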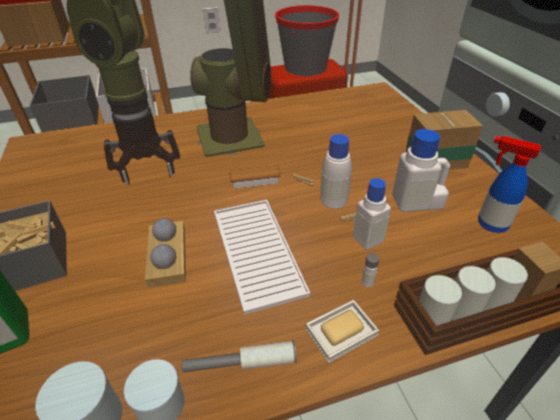

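The picture shows both balls in the stand's cups at (164,230) and (163,257). The three caps are on their bottles, the tray is empty and the gripper is clear.

```bash
python3 -m handwheel '[[[0, 0, 0, 0, 0, 0], [0, 0, 0, 0, 0, 0], [0, 0, 0, 0, 0, 0]]]'; python3 -c "
from plant import bot
print(bot.job_done())"
```

```text
time_s: 35.98
tool_pos: [0.4674, -0.2551, 0.2122]
ee_rot: [179.9, -0.2, 180.0]
force: [-0.6, -0.0, 0.5]
gripper_width: 0.0847
gripper_force: 0.0
the job is handed in; nothing more can be done
None
```

The tray is clear and the job is handed in at about 36 s: each cap is fully down on its own bottle (placed small, medium, large, as they came off the stack), and one dryer ball sits in each cup of the stand.

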